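# Activate a test cartridge in the bench lever press

### The arm

A 6-joint arm with a two-finger parallel gripper is mounted at the origin on the work surface. World frame = base frame: x ahead of the robot, y to its left, z up, the work surface at z = 0. Lengths are in m, angles in rad, forces in N, time in s.
With the tool pointing down it reaches from about 0.425 to 0.95 m from the base axis. Payload 3.5 kg.
Tool frame: the origin (TCP) lies at the very end of the fingers, on their centre line; the grasp point (between the pads) lies 19 mm behind it (ctrl.pinch_z is the distance from the TCP to the grasp point, in m); z points along the fingers, y is the line along which they close (so a half turn about z gives the same grasp; the last joint's range is limited). The gripper opens to 85 mm and grips with 20 to 120 N. Pads are 22 mm wide; open, the fingers measure 114 mm over their backs; the gripper's body (76 mm by 85 mm) begins 54 mm behind the grasp point. The pads swing forward as they close: fully open they stand 13 mm farther back than shut.
Start: joints at [-1.346, 0.286, 1.577, -0, 1.279, -0.15], TCP at [0.247, -0.628, 0.231] pointing down, gripper open.
Joint ranges: [-2.77, 2.77], [-0.9, 2.22], [0.21, 2.48], [-1.53, 4.67], [0.24, 2.81], [-2.84, 2.84]. Speed limits (rad/s): [2.79, 2.79, 3.14, 3.14, 3.14, 3.14].

### API

Orientations are given as a unit quaternion [x, y, z, w].
In Python, from plant import ctrl gives the robot as it stands. The module is installed in compiled form; this text tells all that it offers.
- The arm moves only by the shell command python3 -m crank 'ROWS' [OPENING] [FORCE]. ROWS is JSON, a list of rows, each a list of 6 numbers: the shift along the tool's x, y, z in cm, then the turn, a rotation vector about the tool's x, y, z in rad. In form: [[tx, ty, tz, rx, ry, rz], ...]. A call has 1 to 10 rows; each row is the pose to reach, as a shift and turn from the pose commanded when the call began, along the tool's axes at that moment; what a row does not reach only later rows make up. A row lasts 1/10 s, in which the tool goes at most 50 mm and 8.59 degrees, less where a joint would pass 70% of its speed; a pose out of reach is approached as far as the arm can. A call with a gripper value outside its range is refused whole. OPENING is the opening, from 0 (shut) to 1 (fully open), set as the call begins (- or left out, the last holds). The fingers move at their own pace and stop on an object; FORCE is the grip in N (left out, the last holds). Time passes only in rows, so rows that repeat a pose let the fingers close. It gives the time, the measured TCP pose, the force, the opening and the grip force at its end, in the units of the state.
- ctrl.get_state(): the state, without advancing time (a new reading comes with each control period).
- ctrl.read_camera(name): name is "scene" or "top" or "wrist"; returns (picture, depth): 480x640x3 uint8, blue, green, red; 480x640 float32, m along the optical axis (not along the pixel's ray), 0 where there is no reading.
- ctrl.camera_info(name): a dict with "K" (3x3 intrinsics, pixels), "origin" and "orientation" of the camera in the world. Camera axes: x right, y down, z forward; pixel columns grow to the right and rows downward; lengths in m; the calibration is good to about 2 mm. A picture is of the moment at which its call begins: read the wrist's pose just before it. camera_info takes no time and is no camera call; for the wrist camera it gives the pose at the moment of the call.
- ctrl.sign_off(): hands the job in; it is judged then, once.
The state is a dict: "time": time; "qpos": joint angles; "dq": joint speeds; "joint_efforts": joint torques, N m; "eef_pos": TCP position; "tcp_rot": TCP orientation; "contact_force": force on the tool from outside, world axes, zero at the start; "wrist_torque": the same for the moment, N m; "opening": opening from 0.0 (shut) to 1.0 (fully open); "finger_force": force on a finger pad.
Only numpy, scipy, OpenCV 4.12 (cv2) and the standard library are available. Lean on these libraries where they do the work, as an engineer would, in place of code of your own. Each camera call takes 0.05 s, during which the arm holds its last target. There are 200 camera calls.

### The job

Take the fresh white test cartridge, whose blue button stands out, from the blue rack and lay it flat on the green mat with its button up, so that you can take it again by its long sides and set it down flat in the nest of the press, button still up and still out. Then swing the red-handled press arm down to its stop so that it pushes the button in, and let the arm return fully up, leaving the cartridge in the nest. Leave the grey used cartridge in its slot and both bottles where they stand.

Things in the scene. Friction and masses are not known exactly. Their poses are not given: they have to be found in the camera images.
- cartridge: Fresh cartridge: white slab 84 (x) x 50 (y) x 12 mm (z), 55 g, amber stripe at each short end; round blue button, 16 mm across, in the middle of its +z face, 4 mm proud. Origin: centre of the face without button. Same after a half turn about z. Starts standing on a short edge in a rack slot, x vertical, +z to the rack's +x, top 51 mm clear of the rack; button 34 to 50 mm above its lower edge.
- button (a joint): How far the blue button is pushed into the fresh cartridge, in m: 0 = out (4 mm proud), 0.004 = flush. It takes about 5 N to push and stays where it is left; the press leaves it flush.
- used: The used cartridge: same size and frame as the fresh one, but grey with black stripes and its button already flush; it stands in the other slot.
- rack: Fixed blue rack, 55 (x) x 190 (y) x 45 mm high, origin under its centre. Two slots open at the top, centres 47 mm to either side along its y, each 15 (x) x 54 (y) mm, their floor 12 mm above the bench (33 mm deep). Which slot holds which cartridge varies.
- mat: Fixed flat green mat, 180 (x) x 150 (y) x 3 mm thick, origin under its centre, lying on the bench between rack and press.
- press: Fixed white press, origin on the bench under the nest centre, +x towards the hinge at its back. Its base is 130 mm wide (y), 30 mm high and reaches from 70 mm in front (-x) to 180 mm behind the nest centre; two hinge posts at the back reach 95 mm above the bench.
- nest (a point): Centre of the nest floor, 30 mm above the bench; x to the hinge, z up. The nest is a flat pocket 90 (x) x 56 (y) mm for the cartridge lying flat, long side along x, either way round. Dark walls 6 mm high with a flared lead-in to 13 mm stand across both ends and 12 mm along the sides at each corner; the middle 66 mm of the long sides is open for fingers.
- hinge (a point): Middle of the hinge axis of the press arm, 140 mm behind (+x of) the nest centre and 45 mm above the nest floor. Axes parallel to the nest's; the hinge axis is y. At lever angle q the middle of the handle bar is at (-0.22 cos(1.4-q), 0, 0.22 sin(1.4-q)) m in this frame.
- lever (a joint): Angle of the press arm in rad: 0 = up at rest (1.4 above level, leaning a little to the front), 1.4 = down at its stop, level over the nest, the button pushed in by its black pad. A spring with a damper raises it slowly to 0 once let go (about 4 s, 0.1 m/s at the handle); swinging it down takes 10 to 15 N there. A fork of two side plates 92 mm apart with a pad beam 140 mm from the hinge.
- handle (a point): Middle of the red handle bar at the end of the press arm: round, 18 mm diameter, parallel to the hinge axis, 92 mm free between the side plates, 220 mm from the hinge. The bar is a sleeve that spins freely on its axle. The point moves and turns with the arm; about 0.29 m above the bench when up, 0.075 m when down.
- bottle_red: Bystander: small red bottle with white cap, 36 mm across, 75 mm high, loose, origin under its centre.
- bottle_amber: Bystander: small amber bottle with red cap, 42 mm across, 85 mm high, loose, origin under its centre.
There are look-alikes about, which are no part of the job. Leave any yellow look-alike of the cartridge alone. There is more than one size of the mat; the one meant has the size given above.

How it is judged:
On the way, in this order (a step that is already met when the one before it is completed fails the run):
1. the fresh cartridge lies flat on the mat, button up and still out, let go (z of cartridge in the frame of mat below 0.007 m and angle between cartridge's own z axis and vertical below 0.1 rad and x of cartridge in the frame of mat between -0.09 and 0.09 m and y of cartridge in the frame of mat between -0.075 and 0.075 m and contact force between cartridge and the fingers below 0.1 N and linear speed of cartridge below 0.03 m/s and value of joint button below 0.001 m), for 0.2 s.
2. the cartridge sits flat in the nest, button up and still out, let go, the arm still up (horizontal distance between cartridge and nest below 0.005 m and z of cartridge in the frame of nest between -0.0025 and 0.0025 m and angle between cartridge's own z axis and vertical below 0.05 rad and contact force between cartridge and the fingers below 0.1 N and linear speed of cartridge below 0.03 m/s and value of joint button below 0.001 m and value of joint lever below 0.1 rad), for 0.2 s.
3. the arm is down at its stop with the cartridge in the nest and the button pushed in (horizontal distance between cartridge and nest below 0.005 m and z of cartridge in the frame of nest between -0.0025 and 0.0025 m and angle between cartridge's own z axis and vertical below 0.05 rad and value of joint lever above 1.38 rad and value of joint button above 0.0025 m), for 0.1 s.
At the end, for the whole second after the job is handed in: The fresh cartridge lies flat in the nest, button up (within 5 mm of the nest centre, 2.5 mm of its floor, tilt under 0.05 rad), still and let go; its button is in by over 2.5 mm; the arm is back up (within 0.06 rad); the used cartridge is within 20 mm of its start (horizontal distance between cartridge and nest below 0.005 m and z of cartridge in the frame of nest between -0.0025 and 0.0025 m and angle between cartridge's own z axis and vertical below 0.05 rad and contact force between cartridge and the fingers below 0.1 N and linear speed of cartridge below 0.03 m/s and value of joint button above 0.0025 m and value of joint lever below 0.06 rad and distance of used from where it was at the start of the episode below 0.02 m); the robot touches nothing.
It fails at once if the used cartridge is moved more than 20 mm (distance of used from where it was at the start of the episode above 0.02 m).
It fails at once if the red bottle is moved more than 30 mm or tipped (distance of bottle_red from where it was at the start of the episode above 0.03 m or angle between bottle_red's own z axis and vertical above 0.5 rad).
It fails at once if the amber bottle is moved more than 30 mm or tipped (distance of bottle_amber from where it was at the start of the episode above 0.03 m or angle between bottle_amber's own z axis and vertical above 0.5 rad).
It also fails if it takes over 72 s, if anything falls off the work surface, if the arm or the gripper's body presses on something with over 40 N, if the wrist force passes 120 N, or if a joint passes its speed limit or range.

## Working session

There is one attempt and no reset: what is moved stays moved. The work goes in short steps, Python scripts to look and compute and a shell command to move; the robot and the scene stay as the last step left them, time stands still between calls to the robot, and variables do not carry over. Pictures are saved under pics/ and viewed, at most 13 in all, crops included, and the job is handed in when it is done.

```bash
mkdir -p pics; python3 - <<'E'
from plant import ctrl
import cv2,numpy as np
for n in("scene","top"):
    p,d=ctrl.read_camera(n);cv2.imwrite(f"pics/{n}0.png",p);np.save(f"pics/{n}0.npy",d)
    i=ctrl.camera_info(n);print(n,i)
print(ctrl.get_state(),ctrl.camera_info("wrist"))
E
```

```text
scene {'K': array([[462.50897274,   0.        , 316.57486618],
       [  0.        , 462.50897274, 238.98917958],
       [  0.        ,   0.        ,   1.        ]]), 'origin': array([1.05172612, 0.70504169, 0.80295417]), 'orientation': array([ 0.28515253,  0.8504879 , -0.41940527, -0.13949043])}
top {'K': array([[621.02915286,   0.        , 312.92831105],
       [  0.        , 621.02915286, 238.99715998],
       [  0.        ,   0.        ,   1.        ]]), 'origin': array([0.40283289, 0.06680977, 1.38076538]), 'orientation': array([-0.69730491,  0.71356061, -0.04595446,  0.04985276])}
{'time': 0.1, 'qpos': array([-1.34598832e+00,  2.87112909e-01,  1.57797645e+00, -8.60496789e-06,
        1.27859643e+00, -1.49991599e-01]), 'dq': array([ 0.00090814, -0.00160142, -0.0034384 , -0.00035747,  0.00077338,
       -0.00143652]), 'joint_efforts': array([ 5.66399194e-04, -4.07293618e+01, -2.93698776e+01, -1.56824181e-04,
        3.39373830e-03, -6.50589385e-06]), 'eef_pos': array([ 0.24701057, -0.62756853,  0.23009092]), 'tcp_rot': array([ 9.82491215e-01,  1.86305975e-01, -4.32571102e-05, -1.04568391e-03]), 'contact_force': array([-0.22395888,  0.20148212,  0.08761361]), 'wrist_torque': array([-0.02392422,  0.044258  , -0.03443177]), 'finger_force': 0.0, 'opening': 1.0011373647250017} {'K': array([[382.98239956,   0.        , 314.02455596],
       [  0.        , 382.98239956, 243.63134691],
       [  0.        ,   0.        ,   1.        ]]), 'origin': array([ 0.32373947, -0.59808568,  0.37198454]), 'orientation': array([ 0.81541707, -0.55563987, -0.0922225 ,  0.13362015])}
```

View pics/top0.png

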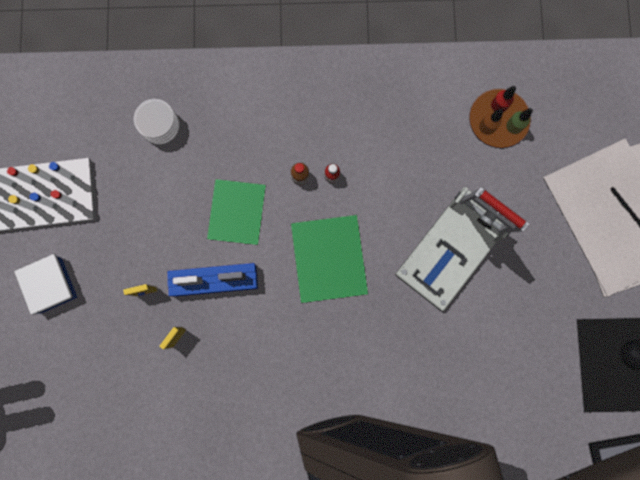

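View pics/scene0.png

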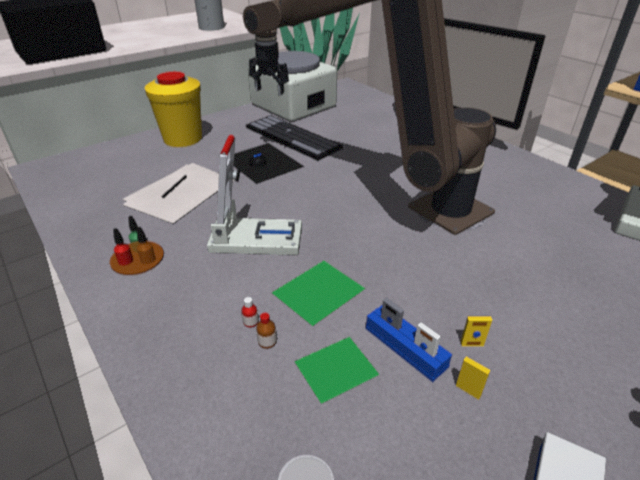

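Top view: the blue rack is at (212,280). It holds a white cartridge at (186,280) and a grey one at (231,276). The two yellow look-alikes are at (137,290) and (171,338). There are two green mats: the larger at (330,258), about 145 x 180 mm, is the one meant, and the smaller is at (237,212). The press is at (445,255) with its nest at (438,267). The bottles are at (300,173) amber and (333,172) red.

Next, an enlarged crop to confirm.

```bash
cat > h.py <<'E'
from plant import ctrl
import cv2,numpy as np
from scipy.spatial.transform import Rotation as R
def cam(i): return np.array(i['K']),np.array(i['origin']),R.from_quat(i['orientation']).as_matrix()
def ray(i,uv):
    K,o,M=cam(i); d=M@np.linalg.inv(K)@np.array([uv[0],uv[1],1.]); return o,d
def plane(i,uv,z):
    o,d=ray(i,uv); return o+d*(z-o[2])/d[2]
def tri(rs):
    A=np.zeros((3,3));b=np.zeros(3);P=[]
    for o,d in rs:
        d=d/np.linalg.norm(d);Q=np.eye(3)-np.outer(d,d);A+=Q;b+=Q@o;P.append((Q,o))
    x=np.linalg.solve(A,b);return x,[float(np.linalg.norm(Q@(x-o))) for Q,o in P]
def proj(i,p):
    K,o,M=cam(i);q=K@(M.T@(np.array(p)-o));return q[:2]/q[2]
def depthpt(i,d,uv):
    K,o,M=cam(i);u,v=uv;return o+M@(np.linalg.inv(K)@np.array([u,v,1.]))*d[v,u]
E
python3 - <<'E'
from h import *
t=cv2.imread("pics/top0.png");s=cv2.imread("pics/scene0.png")
a=cv2.resize(s[285:385,355:465],None,fx=4,fy=4,interpolation=cv2.INTER_CUBIC)  # 440x400
b=cv2.resize(t[250:310,160:265],None,fx=3.4,fy=3.4,interpolation=cv2.INTER_CUBIC)
c=np.zeros((400,800,3),np.uint8);c[:,:440]=a;c[:b.shape[0],442:442+b.shape[1]]=b[:,:358]
cv2.imwrite("pics/crop1.png",c)
ti=ctrl.camera_info("top")
h=cv2.cvtColor(t,cv2.COLOR_BGR2HSV)
for nm,lo,hi,z in(("green",(50,120,60),(75,255,255),.003),("blue",(105,150,60),(125,255,255),.045),):
    m=cv2.inRange(h,lo,hi);n,l,st,ce=cv2.connectedComponentsWithStats(m)
    for k in range(1,n):
        if st[k,4]>150:
            r=cv2.minAreaRect(np.argwhere(l==k)[:,::-1].astype(np.float32));bx=cv2.boxPoints(r)
            w=np.array([plane(ti,q,z) for q in bx])
            print(nm,st[k],np.round(w.mean(0),4),"sides",np.linalg.norm(w[1]-w[0]).round(4),np.linalg.norm(w[2]-w[1]).round(4),"dir",np.degrees(np.arctan2(*(w[1]-w[0])[[1,0]])).round(1),np.degrees(np.arctan2(*(w[2]-w[1])[[1,0]])).round(1))
E
```

```text
green [ 208  180   57   64 2881] [0.6579 0.2442 0.003 ] sides 0.1352 0.1129 dir -6.9 -98.4
green [ 292  216   75   86 5158] [0.5469 0.0374 0.003 ] sides 0.1484 0.1768 dir -84.1 -174.8
blue [425 251  28  33 242] [ 0.5179 -0.1969  0.045 ] sides 0.085 0.0135 dir -40.0 -130.1
blue [ 168  264   89   32 1641] [0.5019 0.2913 0.045 ] sides 0.1908 0.0555 dir -85.9 -175.2
```

View pics/crop1.png

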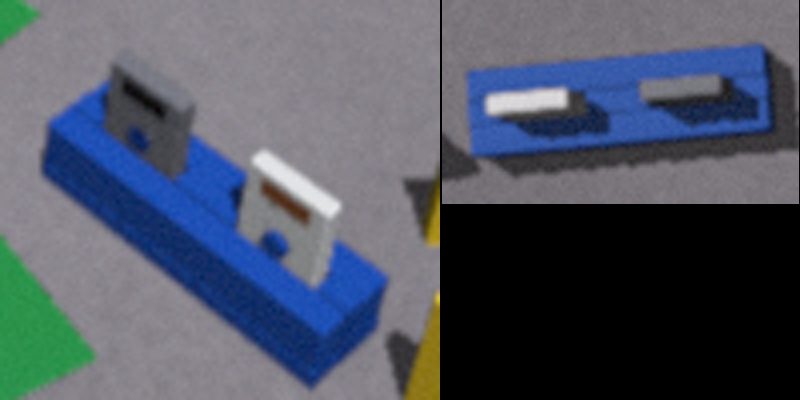

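The crop shows the white cartridge with an amber stripe and proud blue button at scene (427,339). It is fresh, its button faces the camera (+x), and it sits in the +y slot. The grey one at scene (392,315) has a black stripe and is the used one, so it stays. The yellow ones at (477,332) and (473,378) are standing loose on the bench and are look-alikes. I'll take the white one.

```bash
python3 - <<'E'
from h import *
ti=ctrl.camera_info("top");si=ctrl.camera_info("scene")
for n,a,b in(("white top",(185,279.7),(429.7,330.7)),("grey top",(230.9,275.9),(393,305))):
    print(n,tri([ray(ti,a),ray(si,b)]))
d=np.load("pics/top0.npy")
for n,p in (("white",(185,280)),("rack",(208,290)),("mat",(330,258)),("press base",(420,285)),("nest strip",(438,267)),("handle",(500,208)),("red",(333,170)),("amber",(300,171))):print(n,depthpt(ti,d,p).round(4))
w=ctrl.camera_info("wrist");s=ctrl.get_state();T=R.from_quat(s['tcp_rot']);print("cam in tool",T.inv().apply(w['origin']-s['eef_pos']).round(4),(T.inv()*R.from_quat(w['orientation'])).as_matrix().round(3))
print("tool",T.as_matrix().round(3))
E
```

```text
white top (array([0.49819698, 0.34156523, 0.09181684]), [0.0022625679432482244, 0.002262567943248077])
grey top (array([0.50454326, 0.24547979, 0.09021669]), [0.0013594393080849161, 0.0013594393080850378])
white [0.4984 0.338  0.1004]
rack [0.4798 0.2998 0.0465]
mat [0.5473 0.0352 0.0029]
press base [ 0.481  -0.1578  0.0304]
nest strip [ 0.5188 -0.1979  0.0348]
handle [ 0.5977 -0.26    0.3006]
red [0.4028 0.0668 1.3808]
amber [0.7268 0.0963 0.0859]
cam in tool [ 0.0822  0.0004 -0.1419] [[-0.001 -0.947 -0.321]
 [ 1.    -0.001 -0.   ]
 [-0.    -0.321  0.947]]
tool [[ 0.931  0.366 -0.   ]
 [ 0.366 -0.931  0.002]
 [ 0.    -0.002 -1.   ]]
```

Cartridge: (0.498, 0.339), top at about 0.096, and the rack's x axis is at about 4.4°. These match the sizes given. I'll grip the long sides with the tool tilted 55° (pointing back), so that laying the cartridge flat leaves the tool only 35° from vertical.

```bash
cat >> h.py <<'E'
def Rtilt(yaw_x,tilt):
    """tool down with tool x at world angle yaw_x (deg), then tilted by +tilt deg about tool y"""
    t=np.radians(yaw_x);x=np.array([np.cos(t),np.sin(t),0]);z=np.array([0,0,-1.]);y=np.cross(z,x)
    return R.from_matrix(np.c_[x,y,z])*R.from_euler('y',tilt,degrees=True)
def go(pos,Rt,rel=None):
    s=ctrl.get_state()
    T,p=(R.from_quat(s['tcp_rot']),s['eef_pos']) if rel is None else rel
    print("row",(T.inv().apply(np.array(pos)-p)*100).round(2),(T.inv()*Rt).as_rotvec().round(4))
    return Rt,np.array(pos)
E
python3 - <<'E'
from h import *
a=go([.5,0,.30],Rtilt(150,0))
b=go([.60,.347,.16],Rtilt(184.4,55),a); print(b[0].as_matrix().round(3))
E
```

```text
row [ 46.52 -49.15  -6.87] [-8.0000e-04 -2.5000e-03 -2.2432e+00]
row [ 8.69 35.05 14.  ] [ 0.2879  0.93   -0.553 ]
[[-0.572 -0.077 -0.817]
 [-0.044  0.997 -0.063]
 [ 0.819  0.    -0.574]]
```

```bash
python3 -m crank '[[10,-10,-6.9,0,0,-0.3],[46.5,-49.2,-6.9,0,0,-2.243],[46.5,-49.2,-6.9,0,0,-2.243],[46.5,-49.2,-6.9,0,0,-2.243],[46.5,-49.2,-6.9,0,0,-2.243],[46.5,-49.2,-6.9,0,0,-2.243],[46.5,-49.2,-6.9,0,0,-2.243],[46.5,-49.2,-6.9,0,0,-2.243],[46.5,-49.2,-6.9,0,0,-2.243],[46.5,-49.2,-6.9,0,0,-2.243]]' 0.75 40; python3 -c "
from h import *
a=go([.5,0,.30],Rtilt(150,0));print(ctrl.get_state()['qpos'].round(3))"
```

```text
time: 1.1
eef_pos: [0.4318, -0.1681, 0.2865]
tcp_rot: [0.59, 0.808, 0.0, -0.0]
contact_force: [1.2, -1.4, -0.2]
opening: 0.751
finger_force: 0.0
row [13.93 11.62 -1.35] [ 1.000e-04 -1.000e-04 -7.375e-01]
[-0.591 -0.238  2.011  0.     1.369 -0.901]
```

```bash
python3 -m crank '[[13.9,11.6,-1.3,0,0,-0.737],[13.9,11.6,-1.3,0,0,-0.737],[13.9,11.6,-1.3,0,0,-0.737],[13.9,11.6,-1.3,0,0,-0.737],[13.9,11.6,-1.3,0,0,-0.737]]'; python3 -c "
from h import *
go([.60,.347,.16],Rtilt(184.4,55));print(ctrl.get_state()['qpos'].round(3))"
```

```text
time: 1.6
eef_pos: [0.5014, 0.0006, 0.2996]
tcp_rot: [0.256, 0.967, 0.001, -0.0]
contact_force: [-1.6, -0.1, -1.1]
opening: 0.753
finger_force: 0.0
row [ 8.59 34.96 14.  ] [ 0.2865  0.9303 -0.5478]
[-2.020e-01 -1.520e-01  1.914e+00  1.000e-03  1.379e+00 -1.254e+00]
```

```bash
python3 -m crank '[[8.6,35,14,0.2865,0.93,-0.548],[8.6,35,14,0.2865,0.93,-0.548],[8.6,35,14,0.2865,0.93,-0.548],[8.6,35,14,0.2865,0.93,-0.548],[8.6,35,14,0.2865,0.93,-0.548],[8.6,35,14,0.2865,0.93,-0.548],[8.6,35,14,0.2865,0.93,-0.548],[8.6,35,14,0.2865,0.93,-0.548],[8.6,35,14,0.2865,0.93,-0.548],[8.6,35,14,0.2865,0.93,-0.548]]'; python3 -c "
from h import *
print(ctrl.get_state()['qpos'].round(3))
go([.60,.347,.16],Rtilt(184.4,55))
np.savez('w1.npz',**ctrl.camera_info('wrist'));p,d=ctrl.read_camera('wrist');cv2.imwrite('pics/w1.png',p);np.save('pics/w1.npy',d)"
```

```text
time: 2.6
eef_pos: [0.6024, 0.3431, 0.156]
tcp_rot: [-0.029, 0.885, -0.017, -0.464]
contact_force: [0.9, -0.7, 0.4]
opening: 0.753
finger_force: 0.0
[ 0.302  0.899  1.026  0.23   2.156 -1.304]
row [ 0.45  0.4  -0.06] [ 0.0061 -0.0052 -0.0079]
```

View pics/w1.png

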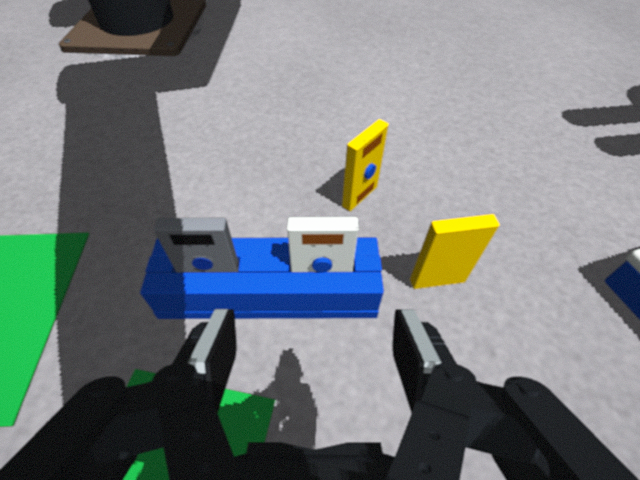

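The wrist view shows the white cartridge's top face at (288–358, 217–231) and its blue button at (322,264). The grey one is at (197,245), and the yellow look-alikes at (366,165) and (455,250) are clear of the fingers.

```bash
python3 - <<'E'
from h import *
i=dict(np.load('w1.npz'));d=np.load('pics/w1.npy');ti=ctrl.camera_info("top")
for q in((289,218),(357,218),(290,231),(357,231)):print(q,plane(i,q,.096).round(4))
for q in((305,224),(323,224),(345,224),(300,236),(349,236),(300,265),(322,264),(270,288),(265,260)):print(q,depthpt(i,d,q).round(4))
print(tri([ray(i,(323,224.5)),ray(ti,(185,279.7)),ray(ctrl.camera_info('scene'),(429.7,330.7))]))
g=np.array([.498,.339,.062])
E
```

```text
(289, 218) [0.4963 0.3175 0.096 ]
(357, 218) [0.4932 0.3658 0.096 ]
(290, 231) [0.5081 0.3194 0.096 ]
(357, 231) [0.5051 0.3658 0.096 ]
(305, 224) [0.501  0.3293 0.0959]
(323, 224) [0.4987 0.3419 0.094 ]
(345, 224) [0.4988 0.3574 0.0954]
(300, 236) [0.506  0.3259 0.0883]
(349, 236) [0.5034 0.3608 0.0878]
(300, 265) [0.5054 0.3246 0.0496]
(322, 264) [0.5091 0.3422 0.0583]
(270, 288) [0.5243 0.3026 0.0435]
(265, 260) [0.4978 0.2947 0.0427]
(array([0.49812931, 0.34168119, 0.09222868]), [0.00041189231481035467, 0.0024424379326118844, 0.0020995547997544445])
```

```bash
python3 -c "
from h import *
go([.4995,.342,.062],Rtilt(184,55))"
```

```text
row [-2.04  0.67 14.06] [ 0.0022 -0.0008 -0.0038]
```

```bash
python3 -m crank '[[-1,0.7,3,0.002,0,-0.004],[-2,0.7,6,0.002,0,-0.004],[-2,0.7,9,0.002,0,-0.004],[-2,0.7,12,0.002,0,-0.004],[-2,0.7,13,0.002,0,-0.004],[-2,0.7,14,0.002,0,-0.004],[-2,0.7,14,0.002,0,-0.004],[-2,0.7,14,0.002,0,-0.004]]'; python3 -c "
from h import *
go([.4995,.342,.062],Rtilt(184,55))
np.savez('w2.npz',**ctrl.camera_info('wrist'));p,d=ctrl.read_camera('wrist');s,_=ctrl.read_camera('scene')
c=np.zeros((480,800,3),np.uint8);c[:,:480]=cv2.resize(p[160:400,200:440],(480,480));c[:320,480:]=cv2.resize(s[280:380,380:480],(320,320));cv2.imwrite('pics/w2.png',c)"
```

```text
time: 3.45
eef_pos: [0.5015, 0.3427, 0.0646]
tcp_rot: [-0.031, 0.887, -0.015, -0.46]
contact_force: [-0.5, -0.5, 0.1]
opening: 0.75
finger_force: 0.0
row [-0.09 -0.05  0.31] [0.0018 0.0034 0.001 ]
```

View pics/w2.png

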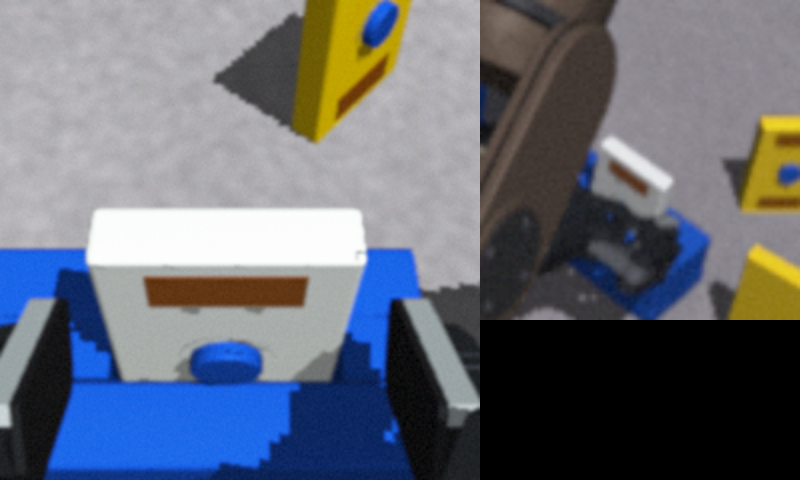

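The fingers straddle the white cartridge symmetrically. Cartridge edges are at crop x 118–335 and inner fingertips at 70 and 388. Next I'll work out how far the tips are retracted.

```bash
python3 - <<'E'
from h import *
i=dict(np.load('w2.npz'));s=ctrl.get_state();T=R.from_quat(s['tcp_rot'])
for r in(0,4,8,12,16):
  print(r,[((proj(i,s['eef_pos']+T.apply([.011,y,-r*1e-3]))-[200,160])*2).round() for y in(-.032,.032)])
E
```

```text
0 [array([ 75., 275.]), array([386., 275.])]
4 [array([ 72., 284.]), array([390., 284.])]
8 [array([ 68., 293.]), array([394., 293.])]
12 [array([ 64., 303.]), array([398., 303.])]
16 [array([ 59., 314.]), array([403., 314.])]
```

```bash
python3 -c "
from h import *
go([.4965,.342,.059],Rtilt(184,55))"
```

```text
row [-0.13 -0.04  0.7 ] [0.0017 0.003  0.001 ]
```

```bash
python3 -m crank '[[-0.1,0,0.6,0,0,0],[-0.1,0,0.6,0,0,0],[-0.1,0,0.6,0,0,0]]' ; python3 -c "
from h import *
go([.4965,.342,.059],Rtilt(184,55))"; python3 -m crank '[[0,0,0,0,0,0],[0,0,0,0,0,0],[0,0,0,0,0,0],[0,0,0,0,0,0],[0,0,0,0,0,0],[0,0,0,0,0,0]]' 0.3 40
```

```text
time: 3.85
eef_pos: [0.4955, 0.3424, 0.0583]
tcp_rot: [-0.031, 0.886, -0.016, -0.462]
contact_force: [0.0, -0.3, 0.3]
opening: 0.748
finger_force: 0.0
row [-0.   -0.04 -0.12] [ 0.0005 -0.0006  0.0006]
time: 4.45
eef_pos: [0.4957, 0.3425, 0.0588]
tcp_rot: [-0.031, 0.887, -0.016, -0.461]
contact_force: [-0.1, -0.2, 1.0]
opening: 0.568
finger_force: 42.3
```

```bash
python3 - <<'E'
from h import *
s=ctrl.get_state();T=R.from_quat(s['tcp_rot']);p=s['eef_pos']
c=np.cos(np.radians(4));n=np.sin(np.radians(4))
z=np.array([c,n,0]);x=np.array([0,0,1.]);C=R.from_matrix(np.c_[x,np.cross(z,x),z])
o=np.array([.5007,.342,.054])-.006*z
rp=T.inv().apply(o-p);rR=T.inv()*C;np.savez('rel.npz',rp=rp,rR=rR.as_quat())
print("o in tool",rp.round(4))
up=go(p+[0,0,.13],T)
Rt=Rtilt(140,-35)
for z in(.12,.004):
    tp=np.array([.58,.03,z])-Rt.apply(rp);print(tp.round(4),(Rt*rR).as_matrix().round(2).tolist());up=go(tp,Rt,up)
E
```

```text
o in tool [-0.0033 -0.0008  0.0037]
row [10.65  0.02 -7.46] [0. 0. 0.]
[0.5768 0.0337 0.1211] [[-0.77, -0.64, 0.0], [0.64, -0.77, -0.0], [0.0, 0.0, 1.0]]
row [ -8.93 -31.37  -1.01] [-0.146  -1.4863  0.8362]
[0.5768 0.0337 0.0051] [[-0.77, -0.64, 0.0], [0.64, -0.77, -0.0], [0.0, 0.0, 1.0]]
row [6.65 0.   9.5 ] [0. 0. 0.]
```

```bash
python3 -m crank '[[1.6,0,-1.1,0,0,0],[4.1,0,-2.9,0,0,0],[7.4,0,-5.2,0,0,0],[10.6,0,-7.5,0,0,0],[10.6,0,-7.5,0,0,0]]'
```

```text
time: 4.95
eef_pos: [0.4988, 0.3434, 0.1971]
tcp_rot: [-0.032, 0.889, -0.014, -0.456]
contact_force: [0.6, 1.2, 0.4]
opening: 0.57
finger_force: 42.3
```

```bash
python3 -m crank '[[-3,-5,-1,-0.02,-0.15,0.08],[-8.9,-31.4,-1,-0.146,-1.486,0.836],[-8.9,-31.4,-1,-0.146,-1.486,0.836],[-8.9,-31.4,-1,-0.146,-1.486,0.836],[-8.9,-31.4,-1,-0.146,-1.486,0.836],[-8.9,-31.4,-1,-0.146,-1.486,0.836],[-8.9,-31.4,-1,-0.146,-1.486,0.836],[-8.9,-31.4,-1,-0.146,-1.486,0.836],[-8.9,-31.4,-1,-0.146,-1.486,0.836],[-8.9,-31.4,-1,-0.146,-1.486,0.836]]'; python3 -c "
from h import *
go([.5768,.0337,.1211],Rtilt(140,-35));print(ctrl.get_state()['qpos'].round(2))"
```

```text
time: 5.95
eef_pos: [0.5769, 0.0326, 0.122]
tcp_rot: [0.292, 0.932, -0.094, 0.193]
contact_force: [0.4, 0.2, -0.6]
opening: 0.573
finger_force: 42.3
row [0.1  0.09 0.05] [-0.0166 -0.179   0.0986]
[ 0.01  0.08  2.08 -0.46  0.72 -0.65]
```

Finish the turn, then look to check tilt and height before setting down.

```bash
python3 -m crank '[[0.1,0.1,0,-0.0166,-0.179,0.0986],[0.1,0.1,0,-0.0166,-0.179,0.0986],[0.1,0.1,0,-0.0166,-0.179,0.0986],[0.1,0.1,0,-0.0166,-0.179,0.0986]]'; python3 - <<'E'
from h import *
s=ctrl.get_state();T=R.from_quat(s['tcp_rot']);p=s['eef_pos'];r=np.load('rel.npz')
go([.5768,.0337,.1211],Rtilt(140,-35));print(s['qpos'].round(2))
C=T*R.from_quat(r['rR']);o=p+T.apply(r['rp']);print('cart est',o.round(4),C.as_matrix()[:,2].round(3))
S,d=ctrl.read_camera('scene');t,_=ctrl.read_camera('top');w,_=ctrl.read_camera('wrist')
si=ctrl.camera_info('scene');ti=ctrl.camera_info('top')
def crop(im,i,h,f):
    u,v=proj(i,o).astype(int);return cv2.resize(im[v-h:v+h,u-h:u+h],(400,400),interpolation=cv2.INTER_CUBIC)
cv2.imwrite('pics/p3.png',np.hstack([crop(S,si,60,0),cv2.resize(w[80:480,120:520],(400,400))]))
E
```

```text
time: 6.35
eef_pos: [0.5768, 0.0347, 0.1208]
tcp_rot: [0.324, 0.898, -0.103, 0.279]
contact_force: [-0.1, 0.3, -0.3]
opening: 0.572
finger_force: 42.3
row [-0.07 -0.07  0.01] [-0.0012 -0.0064  0.006 ]
[ 0.05  0.06  2.15 -0.75  0.61 -0.27]
cart est [0.5799 0.0309 0.1197] [ 0.008 -0.001  1.   ]
```

View pics/p3.png

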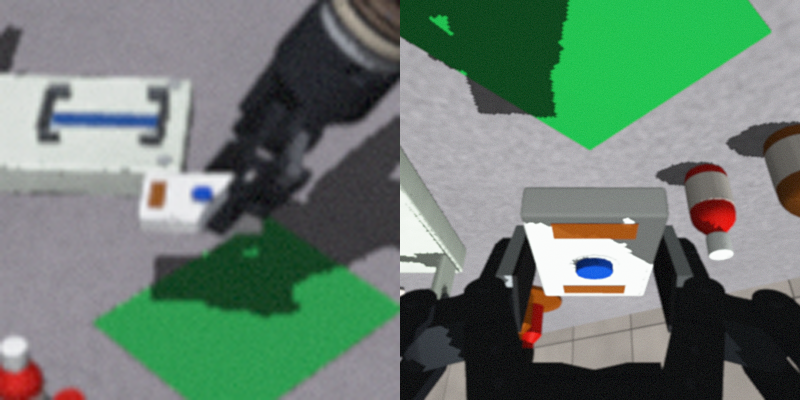

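The cartridge is held button up and visually level: button at (202,193) in the scene crop and (594,268) in the wrist crop, above the mat. Lowering.

```bash
python3 -m crank '[[2,0,2.9,0,-0.006,0.006],[4,0,5.7,0,-0.006,0.006],[5.7,0,8.2,0,-0.006,0.006],[6.3,0,9.0,0,-0.006,0.006],[6.5,0,9.3,0,-0.006,0.006],[6.55,0,9.4,0,-0.006,0.006],[6.55,0,9.4,0,-0.006,0.006],[6.55,0,9.4,0,-0.006,0.006]]'; python3 - <<'E'
from h import *
s=ctrl.get_state();T=R.from_quat(s['tcp_rot']);p=s['eef_pos'];r=np.load('rel.npz')
C=T*R.from_quat(r['rR']);o=p+T.apply(r['rp']);print('cart est',o.round(4),C.as_matrix()[:,2].round(3),s['contact_force'])
E
```

```text
time: 7.3
eef_pos: [0.5774, 0.0344, 0.0067]
tcp_rot: [0.327, 0.896, -0.103, 0.283]
contact_force: [0.0, -0.5, -1.4]
opening: 0.572
finger_force: 42.3
cart est [0.5805 0.0306 0.0056] [-0.002  0.     1.   ] [ 0.00580782 -0.54003641 -1.37572987]
```

```bash
python3 -m crank '[[0.06,0,0.08,0,0,0],[0.06,0,0.08,0,0,0],[0.06,0,0.08,0,0,0]]';python3 -m crank '[[0.06,0,0.08,0,0,0],[0.06,0,0.08,0,0,0],[0.06,0,0.08,0,0,0]]'
```

```text
time: 7.6
eef_pos: [0.5774, 0.0344, 0.0065]
tcp_rot: [0.327, 0.895, -0.103, 0.284]
contact_force: [-2.7, -0.1, 5.3]
opening: 0.566
finger_force: 42.9
time: 7.9
eef_pos: [0.5775, 0.0343, 0.0065]
tcp_rot: [0.327, 0.895, -0.104, 0.285]
contact_force: [-8.3, 2.3, 13.0]
opening: 0.571
finger_force: 43.9
```

Touching the mat. I'll ease back 1 mm, release, and retreat along the tool axis.

```bash
python3 -m crank '[[-0.06,0,-0.08,0,0,0],[-0.06,0,-0.08,0,0,0]]'; python3 -m crank '[[0,0,0,0,0,0],[0,0,0,0,0,0],[0,0,0,0,0,0],[0,0,0,0,0,0],[0,0,0,0,0,0],[0,0,0,0,0,0]]' 0.9; python3 -m crank '[[0,0,-2,0,0,0],[0,0,-5,0,0,0],[0,0,-10,0,0,0],[0,0,-14,0,0,0],[0,0,-14,0,0,0]]'; python3 -c "
from h import *
go([.56,.045,.16],Rtilt(140,0));print(ctrl.get_state()['qpos'].round(2))"
```

```text
time: 8.1
eef_pos: [0.5774, 0.0344, 0.0065]
tcp_rot: [0.327, 0.896, -0.103, 0.284]
contact_force: [-3.3, 1.9, 8.6]
opening: 0.571
finger_force: 43.3
time: 8.7
eef_pos: [0.5765, 0.0345, 0.0049]
tcp_rot: [0.327, 0.896, -0.103, 0.283]
contact_force: [0.3, 0.3, -0.1]
opening: 0.902
finger_force: 0.0
time: 9.2
eef_pos: [0.5167, 0.0884, 0.125]
tcp_rot: [0.326, 0.895, -0.1, 0.287]
contact_force: [1.1, 0.1, -0.0]
opening: 0.903
finger_force: 0.0
row [-7.   -0.52  0.68] [ 8.000e-03  6.179e-01 -6.000e-04]
[ 0.19 -0.04  2.24 -0.79  0.67 -0.12]
```

```bash
python3 -m crank '[[-3,-0.5,-1,0.004,0.15,0],[-7,-0.5,-1,0.008,0.618,0],[-7,-0.5,-1,0.008,0.618,0],[-7,-0.5,-1,0.008,0.618,0],[-7,-0.5,-1,0.008,0.618,0],[-7,-0.5,-1,0.008,0.618,0],[-7,-0.5,-1,0.008,0.618,0]]'; python3 - <<'E'
from h import *
i=ctrl.camera_info('wrist');np.savez('w4.npz',**i);p,d=ctrl.read_camera('wrist');cv2.imwrite('pics/w4.png',p);np.save('pics/w4.npy',d)
t,_=ctrl.read_camera('top');cv2.imwrite('pics/top4.png',t)
E
```

```text
time: 9.9
eef_pos: [0.5508, 0.0485, 0.1664]
tcp_rot: [0.345, 0.939, -0.003, -0.004]
contact_force: [-0.1, -0.4, -1.0]
opening: 0.9
finger_force: 0.0
```

View pics/w4.png

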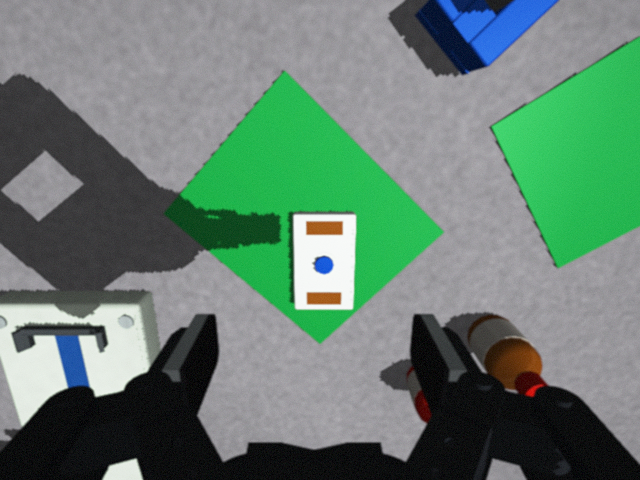

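The fresh cartridge lies flat on the meant mat, button up at (323,265), with corners about (294,213), (356,214), (354,310), (296,310). The press with its nest strip is at left (75,360).

```bash
python3 - <<'E'
from h import *
i=dict(np.load('w4.npz'));d=np.load('pics/w4.npy')
W=np.array([plane(i,q,.015) for q in((294,213),(356,214),(354,310),(296,310))]);print(W.round(4),W.mean(0),np.degrees(np.arctan2(*(W[0]+W[1]-W[2]-W[3])[[1,0]])))
for q in((308,265),(340,265),(323,265),(250,200)):print(depthpt(i,d,q).round(4))
t=cv2.imread('pics/top4.png');h=cv2.cvtColor(t,cv2.COLOR_BGR2HSV);ti=ctrl.camera_info('top')
# two-view height: button centroid in top view near cart
def cen(h,box):
    u0,v0,u1,v1=box;m=cv2.inRange(h[v0:v1,u0:u1],(100,100,50),(130,255,255));M=cv2.moments(m,True);return (M['m10']/M['m00']+u0,M['m01']/M['m00']+v0)
u,v=proj(ti,[*W.mean(0)[:2],.019]);b=cen(h,(int(u)-15,int(v)-15,int(u)+15,int(v)+15))
w=cv2.imread('pics/w4.png');bw=cen(cv2.cvtColor(w,cv2.COLOR_BGR2HSV),(305,248,341,282));print(b,bw,tri([ray(ti,b),ray(i,bw)]))
o=W.mean(0);go([o[0],o[1],.1],Rtilt(140,0))
E
```

```text
[[ 0.5322  0.041   0.015 ]
 [ 0.5643  0.0778  0.015 ]
 [ 0.6295  0.024   0.015 ]
 [ 0.5975 -0.0141  0.015 ]] [0.58085742 0.03215969 0.015     ] 140.17147693299523
[0.5731 0.0204 0.0135]
[0.5898 0.0409 0.0146]
[0.5793 0.0313 0.0193]
[0.5027 0.0182 0.0025]Traceback (most recent call last):
  File "<stdin>", line 9, in <module>
  File "<stdin>", line 8, in cen
ZeroDivisionError: float division by zero
```

```bash
python3 -c "
from h import *
go([.58,.0318,-.001],Rtilt(140.2,0))"
```

```text
row [-3.55  0.72 16.73] [-0.0092 -0.0066 -0.0067]
```

```bash
python3 -m crank '[[-2,0.7,2,-0.009,-0.007,-0.007],[-3.5,0.7,6,-0.009,-0.007,-0.007],[-3.5,0.7,10,-0.009,-0.007,-0.007],[-3.5,0.7,13,-0.009,-0.007,-0.007],[-3.5,0.7,14.5,-0.009,-0.007,-0.007],[-3.5,0.7,15,-0.009,-0.007,-0.007],[-3.5,0.7,15,-0.009,-0.007,-0.007],[-3.5,0.7,15,-0.009,-0.007,-0.007]]' 0.8; python3 -c "
from h import *
go([.58,.0318,-.001],Rtilt(140.2,0))"
```

```text
time: 10.8
eef_pos: [0.5825, 0.0319, 0.0197]
tcp_rot: [0.34, 0.94, 0.001, 0.002]
contact_force: [-0.4, 0.2, -0.1]
opening: 0.8
finger_force: 0.0
row [ 0.2  -0.17  2.07] [0.0035 0.004  0.0004]
```

```bash
python3 -m crank '[[0.2,-0.15,0.7,0.003,0.004,0],[0.2,-0.15,1.4,0.003,0.004,0],[0.2,-0.15,1.9,0.003,0.004,0],[0.2,-0.15,2,0.003,0.004,0],[0.2,-0.15,2,0.003,0.004,0]]'; python3 -m crank '[[0.2,-0.15,0,0,0,0],[0,0,0,0,0,0],[0,0,0,0,0,0],[0,0,0,0,0,0],[0,0,0,0,0,0],[0,0,0,0,0,0]]' 0.35 40;  python3 -c "
from h import *
go([.58,.0318,-.001],Rtilt(140.2,0))"
```

```text
time: 11.3
eef_pos: [0.5783, 0.0319, -0.0027]
tcp_rot: [0.34, 0.94, -0.0, -0.002]
contact_force: [0.2, 0.9, 0.2]
opening: 0.8
finger_force: 0.0
time: 11.9
eef_pos: [0.5797, 0.0319, 0.0003]
tcp_rot: [0.34, 0.94, 0.0, -0.001]
contact_force: [-3.1, 0.4, 10.5]
opening: 0.574
finger_force: 47.5
row [-0.03  0.01  0.13] [-0.0005 -0.002   0.0001]
```

The fingertips touch the mat, so I'll regrip 2.5 mm higher and then lift.

```bash
python3 -m crank '[[0,0,0,0,0,0],[0,0,0,0,0,0],[0,0,-0.3,0,0,0],[0,0,-0.3,0,0,0],[0,0,-0.3,0,0,0]]' 0.7;python3 -m crank '[[0,0,0,0,0,0],[0,0,0,0,0,0],[0,0,0,0,0,0],[0,0,0,0,0,0],[0,0,0,0,0,0]]' 0.35 40;python3 -m crank '[[0,0,-2,0,0,0],[0,0,-5,0,0,0],[0,0,-9,0,0,0],[0,0,-13,0,0,0],[0,0,-13,0,0,0]]'; python3 - <<'E'
from h import *
t,_=ctrl.read_camera('top');ti=ctrl.camera_info('top');u,v=proj(ti,[.52,-.2,.03]).astype(int)
i=ctrl.camera_info('wrist');np.savez('w5.npz',**i);p,d=ctrl.read_camera('wrist');cv2.imwrite('pics/w5.png',p);np.save('pics/w5.npy',d)
go([.48,-.12,.14],Rtilt(140.2,0))
E
```

```text
time: 12.4
eef_pos: [0.5785, 0.0319, 0.0006]
tcp_rot: [0.34, 0.94, -0.0, -0.002]
contact_force: [-0.5, -0.0, 0.9]
opening: 0.702
finger_force: 0.0
time: 12.9
eef_pos: [0.5788, 0.0318, 0.0009]
tcp_rot: [0.34, 0.94, -0.0, -0.002]
contact_force: [1.0, -0.2, 1.1]
opening: 0.573
finger_force: 43.2
time: 13.4
eef_pos: [0.5831, 0.0314, 0.1375]
tcp_rot: [0.34, 0.94, 0.001, 0.004]
contact_force: [1.0, -0.2, -0.2]
opening: 0.572
finger_force: 43.1
row [ -2.08 -18.01  -0.84] [-0.0005 -0.0018 -0.0001]
```

```bash
python3 -c "
from h import *
go([.61,-.105,.16],Rtilt(140.2,0))"
```

```text
row [-11.11  -8.54  -2.86] [-0.0005 -0.0018 -0.0001]
```

```bash
python3 -m crank '[[-3,-2,-2,0,0,0],[-6,-4.5,-2.8,0,0,0],[-9,-7,-2.8,0,0,0],[-11,-8.5,-2.8,0,0,0],[-11,-8.5,-2.8,0,0,0],[-11,-8.5,-2.8,0,0,0]]'; python3 - <<'E'
from h import *
i=ctrl.camera_info('wrist');np.savez('w6.npz',**i);p,d=ctrl.read_camera('wrist');np.save('pics/w6.npy',d);cv2.imwrite('pics/w6.png',p)
t,td=ctrl.read_camera('top');ti=ctrl.camera_info('top');u,v=proj(ti,[.52,-.2,.03]).astype(int);print('top crop origin',u-40,v-40)
cv2.imwrite('pics/c6.png',np.hstack([cv2.resize(p[140:480,0:320],(480,510),interpolation=cv2.INTER_CUBIC),np.vstack([cv2.resize(t[v-40:v+40,u-40:u+40],(320,320),interpolation=cv2.INTER_CUBIC),np.zeros((190,320,3),np.uint8)])]))
print(ctrl.get_state()['eef_pos'])
E
```

```text
time: 14.1
eef_pos: [0.6077, -0.1038, 0.1558]
tcp_rot: [0.341, 0.94, 0.0, -0.004]
contact_force: [0.1, 0.3, -0.9]
opening: 0.57
finger_force: 43.0
top crop origin 398 226
[ 0.60811394 -0.10275737  0.15664386]
```

View pics/c6.png

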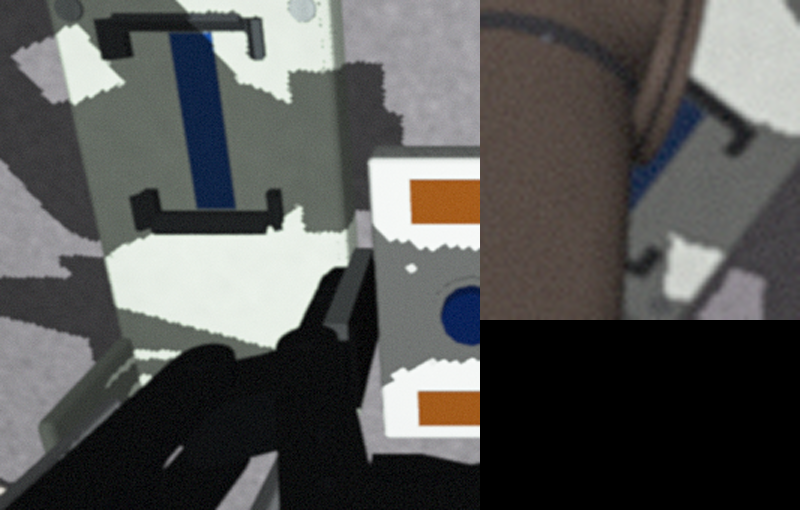

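The nest is seen whole: the blue strip from crop (190,35) to (215,208), with the front wall at (95–263, 15–58) and the rear wall at (132–282, 190–233). The fork lies at lower left. I'll fit it from depth and the strip.

```bash
python3 - <<'E'
from h import *
i=dict(np.load('w6.npz'));d=np.load('pics/w6.npy');p=cv2.imread('pics/w6.png')
K,o,M=cam(i);v,u=np.mgrid[140:310,0:225];v=v.ravel();u=u.ravel()
P=o+(np.c_[u,v,np.ones(len(u))]@np.linalg.inv(K).T*d[v,u][:,None])@M.T
h=cv2.cvtColor(p,cv2.COLOR_BGR2HSV)[v,u]
b=(h[:,0]>105)&(h[:,0]<130)&(h[:,1]>120)
B=P[b];print('blue n',b.sum(),'z',np.median(B[:,2]),)
q=np.array([plane(i,(x,y),.030) for x,y in zip(u[b],v[b])])[:,:2].astype(np.float32)
r=cv2.minAreaRect(q*1000);print(r)
lo=np.percentile(P[(h[:,2]>120)&(P[:,2]<.05)][:,2],50);print('base z',lo)
th=np.radians(-40);
# axis direction from PCA of blue
w,V=np.linalg.eigh(np.cov(q.T));a=V[:,1];a*=np.sign(a[0]);print('yaw',np.degrees(np.arctan2(a[1],a[0])))
n=np.array([-a[1],a[0]])
D=(h[:,2]<60)&(P[:,2]>.037)&(P[:,2]<.048)
c0=np.array([.518,-.197]);s=(P[:,:2]-c0)@a;t=(P[:,:2]-c0)@n
D&=(abs(s)<.07)&(abs(t)<.045)
print('walls n',D.sum(),'z',P[D][:,2].max(),'s',np.percentile(s[D],[1,50,99]),'t',np.percentile(t[D],[1,99]))
for nm,m in(('front',D&(s<0)),('rear',D&(s>0))):print(nm,np.percentile(s[m],[2,98]).round(4),np.percentile(t[m],[2,98]).round(4))
print('strip in frame s',((q-c0)@a).min(),((q-c0)@a).max(),'t',np.percentile((q-c0)@n,[2,50,98]), 'a',a,'n',n)
# pixels read by eye, full-res = crop/1.5+(0,140)
for nm,px,z in(('strip',[(170,33),(211,36),(236,207),(195,208)],.03),('walltop front',[(95,20),(263,18)],.043)):
    for x,y in px:
        w_=plane(i,(x/1.5,y/1.5+140),z)[:2]-c0;print(nm,(w_@a).round(4),(w_@n).round(4))
E
```

```text
blue n 3002 z 0.02969440539796539
((517.507080078125, -198.3865966796875), (19.036800384521484, 86.90754699707031), 50.05543899536133)
base z 0.02894335904083034
yaw -40.003599975312554
walls n 2165 z 0.04401093972269565 s [-0.05246036  0.03487958  0.05284107] t [-0.03725754  0.03451712]
front [-0.0525 -0.0338] [-0.0368  0.0295]
rear [0.0336 0.0528] [-0.0365  0.0344]
strip in frame s -0.04294899241660678 0.04397679665715387 t [-0.01045642 -0.0014203   0.00760341] a [ 0.76600405 -0.64283574] n [0.64283574 0.76600405]
strip -0.0429 -0.0104
strip -0.0416 0.0083
strip 0.0439 0.009
strip 0.0445 -0.0119
walltop front -0.0499 -0.0354
walltop front -0.0508 0.0378
```

```bash
python3 - <<'E'
from h import *
i=dict(np.load('w6.npz'));p=cv2.imread('pics/w6.png');d=np.load('pics/w6.npy')
h=cv2.cvtColor(p,cv2.COLOR_BGR2HSV)
m=np.zeros((480,640),np.uint8);m[300:400,280:360]=cv2.inRange(h[300:400,280:360],(105,120,30),(130,255,255))
M=cv2.moments(m,True);uv=(M['m10']/M['m00'],M['m01']/M['m00']);x,y,w,hh=cv2.boundingRect(m);print(uv,(x,y,w,hh),d[int(uv[1]),int(uv[0])])
s=ctrl.get_state();T=R.from_quat(s['tcp_rot'])
# camera in tool is constant: project at tool frame
C=np.array([[-.001,-.947,-.321],[1,-.001,0],[0,-.321,.947]]);o=np.array([.0822,.0004,-.1419])
r=C@np.linalg.inv(i['K'])@np.array([*uv,1]);print('button tool',o+r*d[int(uv[1]),int(uv[0])])
for tz in(-.019,-.016,-.013):print(tz,o+r*(tz-o[2])/r[2])
mo=cv2.inRange(h,(8,150,80),(22,255,255));mo[:,:270]=0;mo[:,380:]=0;mo[:250]=0
n,l,st,ce=cv2.connectedComponentsWithStats(mo);print(st[1:][st[1:,4]>100],ce[1:][st[1:,4]>100])
pos=np.array([.5175,-.1981])
for z in(.09,.04,.031):go([*(pos+.0009*np.array([-.766,.643])),z],Rtilt(140,0))
E
```

```text
(313.99262899262897, 350.05159705159707) (294, 331, 41, 39) 0.14501661
button tool [-0.00251074  0.00034761 -0.01750432]
-0.019 [-0.00149222  0.00034824 -0.019     ]
-0.016 [-0.00353516  0.00034698 -0.016     ]
-0.013 [-0.00557809  0.00034572 -0.013     ]
[[ 274  260   81   29 2279]
 [ 279  402   71   21 1458]] [[313.77534006 274.13558578]
 [314.02400549 411.94924554]]
row [  0.91 -13.11   6.7 ] [-0.0023 -0.0067  0.0041]
row [  0.88 -13.1   11.7 ] [-0.0023 -0.0067  0.0041]
row [  0.87 -13.1   12.6 ] [-0.0023 -0.0067  0.0041]
```

```bash
python3 -m crank '[[0.2,-3,0,-0.002,-0.007,0.004],[0.5,-7,1,-0.002,-0.007,0.004],[0.95,-11,2,-0.002,-0.007,0.004],[0.95,-13.1,4,-0.002,-0.007,0.004],[0.95,-13.1,7,-0.002,-0.007,0.004],[0.95,-13.1,9.5,-0.002,-0.007,0.004],[0.95,-13.1,10,-0.002,-0.007,0.004],[0.95,-13.1,10,-0.002,-0.007,0.004]]'; python3 - <<'E'
from h import *
t=np.array([.5175,-.1981])+.0015*np.array([-.766,.643])
go([*t,.028],Rtilt(140,0))
E
```

```text
time: 15.0
eef_pos: [0.5171, -0.197, 0.0577]
tcp_rot: [0.342, 0.94, -0.0, 0.001]
contact_force: [0.3, -0.4, -0.2]
opening: 0.573
finger_force: 43.0
row [ 0.05 -0.06  2.97] [0.0003 0.001  0.0008]
```

```bash
python3 -m crank '[[0.05,-0.05,0.6,0,0,0],[0.05,-0.05,1.2,0,0,0],[0.05,-0.05,1.8,0,0,0],[0.05,-0.05,2.2,0,0,0],[0.05,-0.05,2.5,0,0,0],[0.05,-0.05,2.5,0,0,0]]'; python3 -m crank '[[0,0,0.2,0,0,0],[0,0,0.4,0,0,0],[0,0,0.4,0,0,0]]'; python3 - <<'E'
from h import *
t=np.array([.5175,-.1981])+.0015*np.array([-.766,.643])
go([*t,.028],Rtilt(140,0))
E
```

```text
time: 15.6
eef_pos: [0.5171, -0.1986, 0.0336]
tcp_rot: [0.342, 0.94, -0.0, 0.002]
contact_force: [-1.0, -0.3, -1.4]
opening: 0.572
finger_force: 43.1
time: 15.9
eef_pos: [0.5172, -0.1985, 0.031]
tcp_rot: [0.342, 0.94, -0.0, 0.001]
contact_force: [-3.4, 3.2, 7.0]
opening: 0.574
finger_force: 44.3
row [0.15 0.05 0.29] [ 0.0004  0.003  -0.0004]
```

The floor is not reached yet: the rear lead-in pushes towards the front (tool +x). Shift that way and go down.

```bash
python3 -m crank '[[0.15,0.03,-0.2,0,0.002,0],[0.15,0.03,-0.2,0,0.002,0],[0.2,0.03,0,0,0.002,0],[0.2,0.03,0.1,0,0.002,0],[0.2,0.03,0.15,0,0.002,0]]'; python3 - <<'E'
from h import *
t=np.array([.5175,-.1981])+.0015*np.array([-.766,.643])
go([*t,.028],Rtilt(140,0))
i=ctrl.camera_info('wrist');np.savez('w7.npz',**i);p,d=ctrl.read_camera('wrist');cv2.imwrite('pics/w7.png',p);np.save('pics/w7.npy',d)
E
```

```text
time: 16.4
eef_pos: [0.5157, -0.197, 0.0285]
tcp_rot: [0.342, 0.94, 0.0, 0.0]
contact_force: [-1.8, 0.2, 4.5]
opening: 0.573
finger_force: 44.0
row [-0.06  0.04  0.05] [ 0.0004  0.0006 -0.0006]
```

View pics/w7.png

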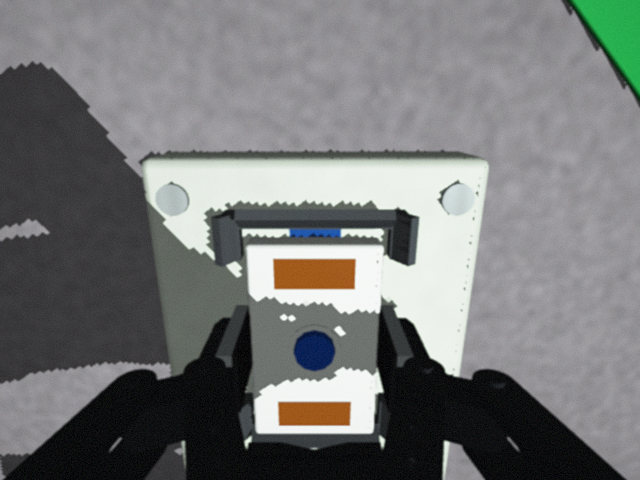

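The cartridge is between the corner walls laterally (248–382, walls 240–390), but blue shows at its front end (290–340, 233), so it sits toward the rear. I'll measure that.

```bash
python3 - <<'E'
from h import *
i=dict(np.load('w7.npz'));p=cv2.imread('pics/w7.png');d=np.load('pics/w7.npy')
a=np.array([np.cos(np.radians(-40)),np.sin(np.radians(-40))]);n=np.array([-a[1],a[0]]);c0=np.array([.5175,-.1981])
def f(uv,z):
    w=plane(i,uv,z)[:2]-c0;return (w@a*1000).round(1),(w@n*1000).round(1)
for uv,z in(((315,246),.042),((315,434),.042),((248,300),.042),((381,300),.042),((314.5,350),.046),((315,212),.043),((225,215),.043),((405,215),.043)):print(uv,f(uv,z))
for uv in((315,253),(300,300),(330,300),(315,425),(315,351),(230,180),(440,170),(315,234)):print(uv,depthpt(i,d,uv).round(4))
E
```

```text
(315, 246) (np.float64(-40.2), np.float64(-0.5))
(315, 434) (np.float64(44.6), np.float64(-0.5))
(248, 300) (np.float64(-18.9), np.float64(-25.5))
(381, 300) (np.float64(-18.8), np.float64(24.1))
(314.5, 350) (np.float64(0.1), np.float64(-0.7))
(315, 212) (np.float64(-52.8), np.float64(-0.5))
(225, 215) (np.float64(-51.8), np.float64(-31.3))
(405, 215) (np.float64(-51.7), np.float64(30.3))
(315, 253) [ 0.4885 -0.1744  0.0417]
(300, 300) [ 0.4994 -0.1909  0.0414]
(330, 300) [ 0.5063 -0.1821  0.042 ]
(315, 425) [ 0.547  -0.2235  0.0428]
(315, 351) [ 0.5178 -0.199   0.0456]
(230, 180) [ 0.45   -0.1832  0.0281]
(440, 170) [ 0.4964 -0.1218  0.0302]
(315, 234) [ 0.4858 -0.1721  0.0303]
```

Top face at 0.0417–0.0428 means the cartridge is on the floor, level and within 2 mm of centre. Release and retreat up.

```bash
python3 -m crank '[[0,0,-0.05,0,0,0],[0,0,-0.05,0,0,0],[0,0,-0.05,0,0,0],[0,0,-0.05,0,0,0],[0,0,-0.05,0,0,0]]' 0.75; python3 -m crank '[[0,0,-2,0,0,0],[0,0,-5,0,0,0],[2,0,-9,0,0,0],[4,0,-12,0,0,0],[4,0,-12,0,0,0],[4,0,-12,0,0,0]]'; python3 - <<'E'
from h import *
i=ctrl.camera_info('wrist');np.savez('w8.npz',**i);p,d=ctrl.read_camera('wrist');cv2.imwrite('pics/w8.png',p);np.save('pics/w8.npy',d)
s,sd=ctrl.read_camera('scene');cv2.imwrite('pics/s8.png',s);np.save('pics/s8.npy',sd)
cv2.imwrite('pics/c8.png',np.hstack([cv2.resize(p[150:450,130:510],(456,360)),cv2.resize(s[130:260,190:310],(332,360),interpolation=cv2.INTER_CUBIC)]))
print(ctrl.get_state()['qpos'].round(2))
E
```

```text
time: 16.95
eef_pos: [0.5157, -0.197, 0.0286]
tcp_rot: [0.342, 0.94, 0.0, 0.001]
contact_force: [0.4, -0.2, 0.2]
opening: 0.752
finger_force: 0.0
time: 17.55
eef_pos: [0.4852, -0.1713, 0.1493]
tcp_rot: [0.342, 0.94, -0.0, 0.002]
contact_force: [0.2, -0.8, -0.3]
opening: 0.748
finger_force: 0.0
[-0.54  0.02  2.04  0.    1.08 -1.41]
```

View pics/c8.png

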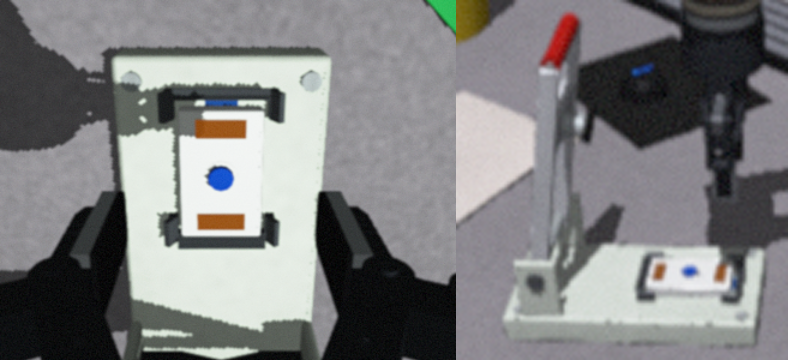

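The cartridge lies in the nest, button out (crop (220,178)), and slightly to the rear. The arm is up with the red bar at scene crop (560,42). Checking the numbers for both.

```bash
python3 - <<'E'
from h import *
i=dict(np.load('w8.npz'));d=np.load('pics/w8.npy')
a=np.array([np.cos(np.radians(-40)),np.sin(np.radians(-40))]);n=np.array([-a[1],a[0]]);c0=np.array([.5175,-.1981])
f=lambda uv,z:(((plane(i,uv,z)[:2]-c0)@np.c_[a,n])*1000).round(1)
g=lambda x,y:(x/1.2+130,y/1.2+150)
for nm,q,z in(('cart front',(220,108),.042),('cart rear',(220,237),.042),('L',(178,180),.042),('R',(265,180),.042),('btn',(220,178),.046),('wall front outer',(220,87),.043),('wall rear outer',(220,247),.043)):print(nm,f(g(*q),z))
for q in((200,155),(240,155),(200,205),(240,205),(220,178)):u,v=map(int,g(*q));print(depthpt(i,d,(u,v)).round(4))
si=ctrl.camera_info('scene');sd=np.load('pics/s8.npy');s=cv2.imread('pics/s8.png');h=cv2.cvtColor(s,cv2.COLOR_BGR2HSV)
m=(cv2.inRange(h,(0,150,80),(8,255,255))|cv2.inRange(h,(172,150,80),(180,255,255)));m[:130]=0;m[165:]=0;m[:,:190]=0;m[:,310:]=0
M=cv2.moments(m,True);b=(M['m10']/M['m00'],M['m01']/M['m00'])
t=cv2.imread('pics/top0.png');ti=ctrl.camera_info('top');h=cv2.cvtColor(t,cv2.COLOR_BGR2HSV)
m=(cv2.inRange(h,(0,150,80),(8,255,255))|cv2.inRange(h,(172,150,80),(180,255,255)));m[:185]=0;m[235:]=0;m[:,:465]=0;m[:,530:]=0
M=cv2.moments(m,True);bt=(M['m10']/M['m00'],M['m01']/M['m00']);print(b,bt,'handle',tri([ray(si,b),ray(ti,bt)]))
hp=np.array([*(c0+.1026*a),.2918]);print('pred',hp)
E
```

```text
cart front [-42.1  -1.2]
cart rear [43.8 -1.3]
L [  3.7 -26.6]
R [ 3.7 25.9]
btn [ 0.3 -1.2]
wall front outer [-54.8  -1.1]
wall rear outer [50.5 -1.3]
[ 0.4991 -0.2003  0.0414]
[ 0.5144 -0.1816  0.0421]
[ 0.5246 -0.2225  0.0402]
[ 0.5407 -0.203   0.0407]
[ 0.517  -0.1995  0.0451]
(227.78378378378378, 144.07207207207207) (502.3443396226415, 209.07311320754718) handle (array([ 0.596454  , -0.26589628,  0.29309752]), [0.0006266351555319028, 0.0006266351555319363])
pred [ 0.59609616 -0.26405001  0.2918    ]
```

Cartridge seated. The handle by two views is (0.5964, -0.266, 0.293), against a predicted (0.596, -0.264, 0.292). I'll rise and turn the tool 90° so the fingers straddle the bar.

```bash
python3 -c "
from h import *
a=go([.485,-.171,.36],Rtilt(50,0));b=go([.5963,-.265,.355],Rtilt(50,0),a);go([.5963,-.265,.273],Rtilt(50,0),b)"
```

```text
row [ -0.03   0.05 -21.27] [ 0.0000e+00 -4.0000e-04  1.5701e+00]
row [-0.05 14.57  0.5 ] [0. 0. 0.]
row [0.  0.  8.2] [0. 0. 0.]
```

```bash
python3 -m crank '[[0,0,-4,0,0,0.1],[0,0,-8,0,0,0.2],[0,0,-13,0,0,0.35],[0,0,-17,0,0,0.5],[0,0,-21,0,0,0.65],[0,0,-21,0,0,0.8],[0,0,-21,0,0,0.95],[0,0,-21,0,0,1.1],[0,0,-21,0,0,1.25],[0,0,-21,0,0,1.4]]' 0.6;python3 -c "
from h import *
a=go([.5963,-.265,.355],Rtilt(50,0))"
```

```text
time: 18.65
eef_pos: [0.4847, -0.1714, 0.3563]
tcp_rot: [0.869, 0.495, -0.0, -0.001]
contact_force: [-0.5, 0.9, 0.6]
opening: 0.596
finger_force: 0.0
row [-2.37 14.37  0.09] [-2.200e-03 -1.000e-04  1.636e-01]
```

```bash
python3 -m crank '[[-1,3,-0.5,0,0,0.08],[-1.5,7,-0.5,0,0,0.164],[-2.4,11,-0.5,0,0,0.164],[-2.4,14.4,0,0,0,0.164],[-2.4,14.4,0,0,0,0.164],[-2.4,14.4,0,0,0,0.164]]';python3 -c "
from h import *
a=go([.5963,-.265,.273],Rtilt(50,0))
i=ctrl.camera_info('wrist');np.savez('w9.npz',**i);p,d=ctrl.read_camera('wrist');cv2.imwrite('pics/w9.png',p)"
```

```text
time: 19.25
eef_pos: [0.5968, -0.2647, 0.3553]
tcp_rot: [0.905, 0.425, -0.001, -0.002]
contact_force: [0.2, 0.1, -0.4]
opening: 0.601
finger_force: 0.0
row [-0.06  0.01  8.23] [-0.0042  0.0001  0.0057]
```

View pics/w9.png

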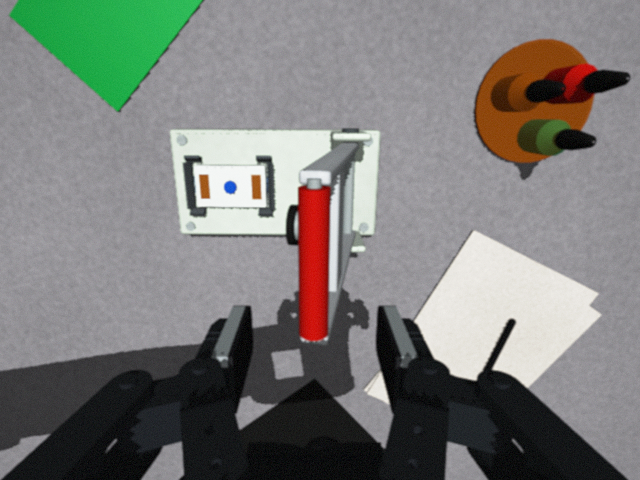

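The red bar, (314, 187–340), is centred between the fingers at 250 and 378. One check of its midpoint along the bar.

```bash
python3 -c "
from h import *
i=dict(np.load('w9.npz'))
p=ctrl.get_state()['eef_pos'];T=R.from_quat(ctrl.get_state()['tcp_rot'])
for x in(-.046,0,.046):print(proj(i,[*p[:2],.301]+T.apply([x,0,0])))
print(T.inv().apply(plane(i,(314,187),.301)-p),T.inv().apply(plane(i,(314,340),.301)-p))"
```

```text
[313.39271015 341.96191237]
[313.27202179 270.15228905]
[313.13327156 187.59584032]
[0.04629788 0.00055073 0.05586239] [-0.04466223  0.00046489  0.05584733]
```

Centred. Descend and grip.

```bash
python3 -m crank '[[0,0,2.5,-0.004,0,0.006],[0,0,5,-0.004,0,0.006],[0,0,7.5,-0.004,0,0.006],[0,0,8.2,-0.004,0,0.006],[0,0,8.2,-0.004,0,0.006]]'; python3 -m crank '[[0,0,0,0,0,0],[0,0,0,0,0,0],[0,0,0,0,0,0],[0,0,0,0,0,0],[0,0,0,0,0,0],[0,0,0,0,0,0],[0,0,0,0,0,0],[0,0,0,0,0,0]]' 0.1 50
```

```text
time: 19.8
eef_pos: [0.5961, -0.2636, 0.2761]
tcp_rot: [0.906, 0.423, 0.001, 0.002]
contact_force: [-0.7, 0.7, 0.2]
opening: 0.599
finger_force: 0.0
time: 20.6
eef_pos: [0.5971, -0.2643, 0.2793]
tcp_rot: [0.906, 0.423, 0.002, 0.003]
contact_force: [-3.5, 2.6, 5.9]
opening: 0.191
finger_force: 48.8
```

```bash
python3 -m crank '[[0,-1.1,0.2,0,0,0],[0,-2.15,0.5,0,0,0],[0,-3.2,0.8,0,0,0],[0,-4.2,1.2,0,0,0],[0,-5.25,1.6,0,0,0],[0,-6.25,2.1,0,0,0],[0,-7.2,2.6,0,0,0],[0,-8.15,3.2,0,0,0],[0,-9.05,3.8,0,0,0],[0,-9.95,4.5,0,0,0]]'; python3 - <<'E'
from h import *
p=ctrl.get_state()['eef_pos'];a=np.array([np.cos(np.radians(-40)),np.sin(np.radians(-40))]);c0=np.array([.5175,-.1981])
x=(p[:2]-c0)@a-.14;print(x,p[2]+.019-.075,'q',1.4-np.arctan2(p[2]+.019-.075,-x),np.hypot(x,p[2]-.056))
E
```

```text
time: 21.6
eef_pos: [0.522, -0.2014, 0.236]
tcp_rot: [0.906, 0.423, 0.003, 0.005]
contact_force: [-3.4, 0.9, 14.3]
opening: 0.192
finger_force: 49.8
-0.13447540444660802 0.1800351567860436 q 0.4707433056839132 0.22471380037740027
```

```bash
python3 -m crank '[[0,-0.85,0.7,0,0,0],[0,-1.65,1.45,0,0,0],[0,-2.4,2.2,0,0,0],[0,-3.15,3.05,0,0,0],[0,-3.85,3.9,0,0,0],[0,-4.5,4.8,0,0,0],[0,-5.1,5.7,0,0,0],[0,-5.65,6.7,0,0,0],[0,-6.15,7.65,0,0,0],[0,-6.6,8.65,0,0,0]]'; python3 - <<'E'
from h import *
p=ctrl.get_state()['eef_pos'];a=np.array([np.cos(np.radians(-40)),np.sin(np.radians(-40))]);c0=np.array([.5175,-.1981])
x=(p[:2]-c0)@a-.14;print(x,p[2]+.019-.075,'q',1.4-np.arctan2(p[2]+.019-.075,-x),np.hypot(x,p[2]-.056))
E
```

```text
time: 22.6
eef_pos: [0.4692, -0.1571, 0.1453]
tcp_rot: [0.906, 0.423, 0.0, 0.0]
contact_force: [-5.9, 3.5, 8.8]
opening: 0.189
finger_force: 49.7
-0.20336624608818477 0.0892546168922329 q 0.9864267428273759 0.22209055964758923
```

```bash
python3 -m crank '[[0,-0.4,1,0,0,0],[0,-0.75,2.05,0,0,0],[0,-1.05,3.1,0,0,0],[0,-1.3,4.2,0,0,0],[0,-1.5,5.3,0,0,0],[0,-1.6,6.4,0,0,0],[0,-1.7,7.5,0,0,0],[0,-1.7,8.4,0,0,0],[0,-1.7,8.9,0,0,0],[0,-1.7,9,0,0,0]]'; python3 - <<'E'
from h import *
p=ctrl.get_state()['eef_pos'];a=np.array([np.cos(np.radians(-40)),np.sin(np.radians(-40))]);c0=np.array([.5175,-.1981])
x=(p[:2]-c0)@a-.14;print(x,p[2]+.019-.075,'q',1.4-np.arctan2(p[2]+.019-.075,-x),np.hypot(x,p[2]-.056))
E
```

```text
time: 23.6
eef_pos: [0.4569, -0.1468, 0.0617]
tcp_rot: [0.906, 0.423, -0.003, -0.002]
contact_force: [-27.2, 13.1, 59.6]
opening: 0.191
finger_force: 55.1
-0.21938514688119626 0.005688013864128816 q 1.3740787380550339 0.21945887125792518
```

At the stop: the bar is 12.7 mm above the TCP, so it is at 0.0744 m. Hold with less push, check, then return along the arc while still holding.

```bash
python3 -m crank '[[0,0,-0.25,0,0,0],[0,0,-0.25,0,0,0],[0,0,-0.25,0,0,0],[0,0,-0.25,0,0,0]]'; python3 - <<'E'
from h import *
s,sd=ctrl.read_camera('scene');si=ctrl.camera_info('scene');cv2.imwrite('pics/s10.png',s)
# height of lever top along arm from scene depth
a=np.array([.766,-.643]);c0=np.array([.5175,-.1981]);n=np.array([.643,.766])
for st in(.02,.05,.1):
  for t in(.05,):
    u,v=proj(si,[*(c0+st*a+t*n),.085]).astype(int);P=depthpt(si,sd,(u,v));print(st,P.round(4),(P[:2]-c0)@a,(P[:2]-c0)@n)
E
```

```text
time: 24.0
eef_pos: [0.4569, -0.1468, 0.062]
tcp_rot: [0.906, 0.423, -0.001, -0.001]
contact_force: [-18.7, 9.4, 38.3]
opening: 0.19
finger_force: 52.6
0.02 [ 0.5344 -0.2297  0.0402] 0.03323728584449999 -0.013351839350640082
0.05 [ 0.5877 -0.193   0.0845] 0.05051015250725821 0.04910286715770833
0.1 [ 0.593  -0.2991  0.0294] 0.12279653280666415 -0.028786131467962862
```

```bash
python3 -m crank '[[0,0,-1.3,0,0,0],[0,0.1,-2.4,0,0,0],[0,0.2,-3.5,0,0,0],[0,0.4,-4.5,0,0,0],[0,0.65,-5.6,0,0,0],[0,0.95,-6.65,0,0,0],[0,1.3,-7.7,0,0,0],[0,1.7,-8.75,0,0,0],[0,2.15,-9.75,0,0,0],[0,2.65,-10.7,0,0,0]]'
python3 -m crank '[[0,0.55,-0.95,0,0,0],[0,1.15,-1.9,0,0,0],[0,1.8,-2.8,0,0,0],[0,2.5,-3.65,0,0,0],[0,3.2,-4.5,0,0,0],[0,4,-5.25,0,0,0],[0,4.8,-6,0,0,0],[0,5.65,-6.7,0,0,0],[0,6.5,-7.35,0,0,0],[0,7.4,-8,0,0,0]]'
```

```text
time: 25.05
eef_pos: [0.4756, -0.1626, 0.1636]
tcp_rot: [0.906, 0.423, -0.001, -0.002]
contact_force: [-8.1, 5.7, 5.0]
opening: 0.189
finger_force: 50.2
time: 26.05
eef_pos: [0.5345, -0.2119, 0.2477]
tcp_rot: [0.906, 0.423, 0.002, 0.003]
contact_force: [-6.0, 3.8, 6.9]
opening: 0.19
finger_force: 50.5
```

```bash
python3 -m crank '[[0,0.95,-0.55,0,0,0],[0,1.9,-1.1,0,0,0],[0,2.9,-1.55,0,0,0],[0,3.9,-2,0,0,0],[0,4.95,-2.35,0,0,0],[0,6,-2.7,0,0,0],[0,7.05,-2.95,0,0,0],[0,8.15,-3.15,0,0,0],[0,8.15,-3.15,0,0,0],[0,8.15,-3.15,0,0,0]]'; python3 -m crank '[[0,0,0,0,0,0],[0,0,0,0,0,0],[0,0,0,0,0,0],[0,0,0,0,0,0]]' 0.6;  python3 -m crank '[[0,0,-2,0,0,0],[0,0,-5,0,0,0],[0,0,-9,0,0,0],[0,0,-12,0,0,0],[0,-4,-13,0,0,0],[0,-8,-13,0,0,0],[0,-12,-13,0,0,0],[0,-16,-13,0,0,0],[0,-16,-13,0,0,0],[0,-16,-13,0,0,0]]'; python3 - <<'E'
from h import *
i=ctrl.camera_info('wrist');p,d=ctrl.read_camera('wrist');np.savez('w11.npz',**i)
s,sd=ctrl.read_camera('scene');si=ctrl.camera_info('scene')
cv2.imwrite('pics/c11.png',np.hstack([cv2.resize(p,(480,360)),cv2.resize(s[125:265,190:310],(308,360),interpolation=cv2.INTER_CUBIC)]))
h=cv2.cvtColor(s,cv2.COLOR_BGR2HSV)
m=(cv2.inRange(h,(0,150,80),(8,255,255))|cv2.inRange(h,(172,150,80),(180,255,255)));m[:130]=0;m[165:]=0;m[:,:190]=0;m[:,310:]=0
M=cv2.moments(m,True);print('handle px now',M['m10']/M['m00'],M['m01']/M['m00'],'was 227.78 144.07')
u,v=proj(i,[.5175,-.1981,.042]).astype(int);print(u,v);print([depthpt(i,d,(u+k,v+l)).round(4).tolist() for k in range(-20,21,10) for l in (0,)])
E
```

```text
time: 27.05
eef_pos: [0.5971, -0.2643, 0.2793]
tcp_rot: [0.906, 0.423, 0.002, 0.003]
contact_force: [-3.2, 4.6, 6.8]
opening: 0.19
finger_force: 50.5
time: 27.45
eef_pos: [0.5967, -0.2643, 0.2759]
tcp_rot: [0.906, 0.423, 0.001, 0.002]
contact_force: [0.1, 0.6, -0.9]
opening: 0.602
finger_force: 0.0
time: 28.45
eef_pos: [0.4733, -0.1606, 0.4059]
tcp_rot: [0.906, 0.423, 0.002, 0.003]
contact_force: [-0.8, -1.4, 0.6]
opening: 0.601
finger_force: 0.0
handle px now 227.86725663716814 144.01769911504425 was 227.78 144.07
355 179
[[0.4974, -0.1801, 0.0392], [0.5075, -0.1885, 0.0399], [0.5177, -0.1968, 0.0411], [0.5278, -0.2053, 0.0414], [0.538, -0.2138, 0.0413]]
```

View pics/c11.png

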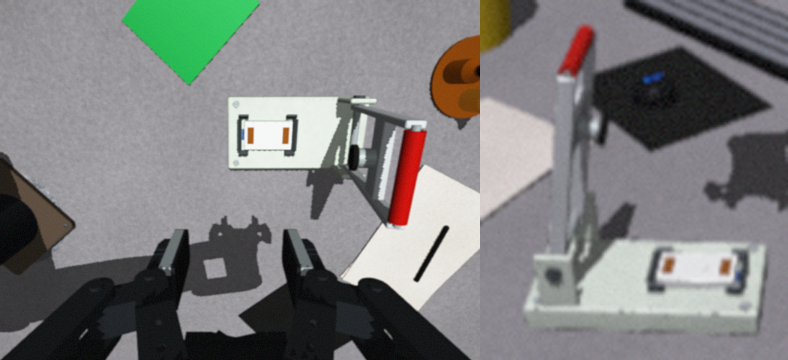

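The arm is back up: its handle is at the same pixel as before. The cartridge lies flat in the nest at (267,136) in the left crop, and the button no longer stands out of the white face. The robot is clear, so I'm handing in.

```bash
python3 -c "
from plant import ctrl
print(ctrl.sign_off())"
```

```text
the job is handed in; nothing more can be done
None
```

I handed the job in at about 28.5 s: the fresh cartridge lies flat in the nest with its button pressed in, the press arm is back up, and the used cartridge and both bottles were left alone; sign-off gave no verdict.

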